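Turn the pot up into its bay and drop the bar

ROBOT

A 6-joint arm with a two-finger parallel gripper is mounted at the origin on the work surface. World frame = base frame: x ahead of the robot, y to its left, z up, the work surface at z = 0. Lengths are in mm, angles in degrees, forces in N, time in s.
With the tool pointing down it reaches from about 300 to 850 mm from the base axis. Payload 4.2 kg.
Tool frame: the origin (TCP) lies midway between the tips of the shut fingers; the grasp point (between the pads) lies 19 mm behind it; z points along the fingers, y is the line along which they close (so a half turn about z gives the same grasp; the last joint's range is limited). The gripper opens to 91 mm and grips with 3 to 60 N. Pads are 32 mm wide; open, the fingers measure 118 mm over their backs; the gripper's body (76 mm by 178 mm) begins 60 mm behind the grasp point.
Start: joints at [-76.776, 18.312, 89.639, -0, 72.044, -1.146], TCP at [142.705, -557.026, 213.976] pointing down, gripper open.
Joint ranges: [-177.97, 177.97], [-48.28, 115.42], [12.27, 149.76], [-77.06, 257.06], [2.81, 150.46], [-146.56, 146.56]. Speed limits (degrees/s): [147.25, 147.25, 180, 180, 180, 180].

INTERFACE

Orientations are given as [roll, pitch, yaw] about the fixed x, y, z axes, in that order (R = Rz(yaw) Ry(pitch) Rx(roll)).
In Python, from workcell import env gives the robot as it stands.
- The arm moves only by the tool send_rows, never from a script. Its argument "steps" is a list that holds one entry, the list of rows, each a list of 5 numbers: the shift along the tool's x, y, z scaled (see below), then the turn about the tool's z scaled (see below), then the opening, from 0 (shut) to 1 (fully open). In form: [[[dx, dy, dz, yaw, fingers], ...]]. A call has 1 to 5 rows; each row shifts and turns the commanded pose from where the row before left it, along the tool's axes as they then stand; what a row does not reach is not made up. The controller multiplies each number of a shift by 0.04 m and each number of a turn by 0.12 rad. A row lasts 1/12 s, in which the tool goes at most 41.7 mm and 7.16 degrees, less where a joint would pass 70% of its speed; a pose out of reach is approached as far as the arm can. A call with a number of a shift or a turn outside -1 to 1 is refused whole. A call with a gripper value outside its range is refused whole. The fingers move at their own pace and stop on an object; "squeeze" is the grip in N (left out, the last holds). Time passes only in rows, so rows that do not move let the fingers close. It gives the time, the measured TCP pose, the force, the opening and the grip force at its end, in the units of the state.
- env.state(): the state, without advancing time (a new reading comes with each control period).
- env.grab_frame(name): name is "scene" or "top"; returns a dict with "pixels" (384x512x3 uint8, red, green, blue), "depth" (384x512 float32, mm along the optical axis (not along the pixel's ray), 0 where there is no reading), "intrinsics" (3x3 intrinsics, pixels), "cam_to_world" (4x4, takes a point from camera to world coordinates). Camera axes: x right, y down, z forward; pixel columns grow to the right and rows downward; lengths in mm; the calibration is good to about 2 mm. A picture is of the moment at which its call begins.
- env.job_done(): hands the job in; it is judged then, once.
The state is a dict: "time_s": time; "qpos": joint angles; "qvel": joint speeds; "effort": joint torques, N m; "ee_pos": TCP position; "ee_rot": TCP orientation; "force": force on the tool from outside, world axes, zero at the start; "torque": the same for the moment, N m; "gripper_width": finger opening in mm; "gripper_force": force on a finger pad.
Only numpy, scipy, OpenCV 4.12 (cv2) and the standard library are available. Lean on these libraries where they do the work, as an engineer would, in place of code of your own. Each camera call takes 0.05 s, during which the arm holds its last target. There are 200 camera calls.

TASK

The clean steel pot stands mouth down on the marble. Turn it over so that it stands upright, mouth up, on the table inside the steel bay, without dropping or throwing it; only then swing the bay's raised bar down until it rests fully in its catch. Leave the other kitchen things where they are.

Things in the scene. Friction and masses are not known exactly. Their poses are not given: they have to be found in the camera images.
- pot: plain straight stainless pot, outer diameter 88 mm (wider than the gripper opens), height 115 mm, wall 4 mm, base 5 mm, no handle, 0.25 to 0.5 kg. Origin at the centre of its mouth, z from mouth to base: z points up while it stands mouth down (the start), down when mouth up. Starts with its centre 22 to 29 cm from the bay's origin, before the open front
- pot_base (a point): centre of the pot's underside, 115 mm from the mouth along the axis. Friction of pot on marble 0.55 to 0.75: a push near the top tips it over its far rim instead of sliding it; on its side it hardly rolls, and lifting the upper rim from inside turns it on over its base edge
- bay: low U-shaped steel guard fixed to the table, no floor of its own. Origin on the table in the middle of the standing place; x points into the bay (open front to back wall), y to the left looking in. Back wall: inner face at x = 55 mm, 50 mm high. Cheeks: inner faces at y = +/-62 mm, 40 mm high, x = -85 to 61 mm. The pot belongs between back wall, cheeks and lowered bar
- bay_catch (a point): red catch fork at the front of the bay's +y side, at x = -78, y = 77 mm in the bay's frame; this point is the bar's axis height in the fork, 45 mm above the table (fork tops at 58 mm)
- bar_hinge (a point): the drop bar's hinge axis, at x = -78, y = -82 mm in the bay's frame, 45 mm above the table; the axis runs along the bay's x
- keeper (a joint): angle of the drop bar: 0 = down, level along the bay's +y, in the catch; 1.57 = straight up; limit 1.9 (leaning outward, -y). Starts at 1.5 to 1.75, held by slight hinge friction (0.06 N m); leant far over towards the catch it falls by itself. Bar 10 mm wide, 12 mm thick, 0.12 kg, 201 mm long from the hinge
- bar_grip (a point): middle of the red plastic end of the drop bar, 183 mm from the hinge (end piece 36 mm long, 14 mm thick; with the bar down it sticks out beyond the catch fork, its top 52 mm above the table)
- jar: bystander: amber jar with red cap, 56 mm diameter, 85 mm high, beside the pot's way to the bay; origin under its centre
- cutter: bystander: aluminium pastry ring, 70 mm diameter, 40 mm high; origin under its centre
- spatula: bystander: spatula lying on the table
- tin: bystander: tin with a paper label, 72 mm diameter, 110 mm high; origin under its centre
- bowl: bystander: white ceramic bowl, 140 mm diameter, 55 mm high; origin under its centre
- beaker: bystander: white plastic cup, 64 mm diameter, 80 mm high; origin under its centre
Not all that is in view belongs to the job. Leave any turquoise or yellow look-alike of the pot alone.

How it is judged:
By the outcome, as a careful person would: the job done as asked, in the order asked, and still so for the second after the job is handed in, with the robot touching nothing.
It also fails if it takes over 69 s, if anything falls off the work surface, if the arm or the gripper's body presses on something with over 40 N, if the wrist force passes 120 N, or if a joint passes its speed limit or range.

## Working session

There is one attempt and no reset: what is moved stays moved. The work goes in short steps, Python scripts to look and compute and a tool call to move; the robot and the scene stay as the last step left them, time stands still between calls to the robot, and variables do not carry over. Pictures are saved under pics/ and viewed, at most 10 in all, crops included, and the job is handed in when it is done.

Besides the shell and the picture viewer there is one more tool, called after ">>>" by a JSON object that holds its "api" and its "payload". send_rows: Moves the arm, as the interface text tells. Shifts and turns lie within -1 to 1; 1 stands for 0.04 m of shift or 0.12 rad of turn. Its arguments: {"type":"object","properties":{"steps":{"type":"array"},"squeeze":{"type":"number"}},"required":["steps"]}

```bash
ls; mkdir -p pics; python3 - <<'E'
from workcell import env
import cv2,numpy as np
print(env.state())
for n in("scene","top"):
    f=env.grab_frame(n);np.savez(f"pics/{n}0.npz",**f)
    cv2.imwrite(f"pics/{n}0.png",cv2.resize(f["pixels"][:,:,::-1],(800,600)))
    print(n,f["intrinsics"].round(1).tolist(),f["cam_to_world"].round(3).tolist())
E
```

```text
pics
{'time_s': 0.0, 'qpos': array([-7.67779234e+01,  1.83532711e+01,  8.97065961e+01,  2.98478962e-04,
        7.20448416e+01, -1.14527604e+00]), 'qvel': array([-0.13013752, -0.05165917,  0.00143043, -0.02906626,  0.03691546,
       -0.00794381]), 'effort': array([-1.53128422e-03, -4.12472391e+01, -2.31979913e+01,  7.24928523e-02,
        4.58385469e-02, -1.66860214e-04]), 'ee_pos': array([ 142.5708087 , -556.51619824,  213.10266768]), 'ee_rot': array([-1.79895318e+02, -2.37658299e-03,  1.43672581e+01]), 'force': array([ 1.29732262, -0.01504015,  0.21747444]), 'torque': array([ 0.03508764, -0.00821996,  0.01846813]), 'gripper_force': 0.0, 'gripper_width': 91.27566235262074}
scene [[442.4, 0.0, 251.0], [0.0, 442.4, 193.4], [0.0, 0.0, 1.0]] [[-0.327, 0.655, -0.681, 1359.597], [0.945, 0.219, -0.242, 288.645], [-0.009, -0.723, -0.691, 926.512], [0.0, 0.0, 0.0, 1.0]]
top [[494.4, 0.0, 256.3], [0.0, 494.4, 188.3], [0.0, 0.0, 1.0]] [[-0.004, -0.982, 0.187, 305.166], [-1.0, 0.001, -0.014, 6.561], [0.013, -0.187, -0.982, 1472.22], [0.0, 0.0, 0.0, 1.0]]
```

View pics/scene0.png

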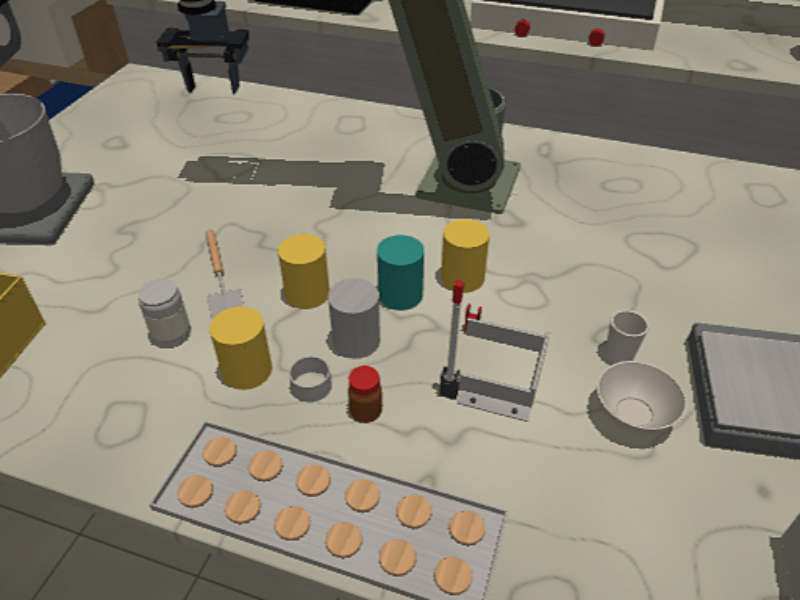

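View pics/top0.png

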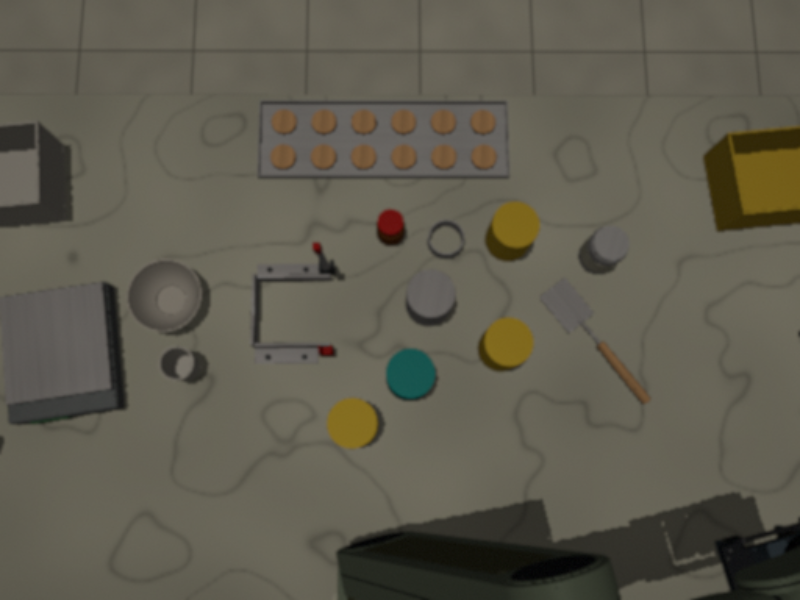

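The scene shows the grey 88 mm cylinder at (355,315), which is (432,295) in the top view. That one should be the steel pot. The paper-labelled tin is at (163,310) / (607,245). The look-alikes are yellow and turquoise, so I'll leave those alone. I'll confirm with sizes and a crop.

```bash
cat > h.py <<'E'
import numpy as np,cv2
def cloud(f):
    d=f["depth"];K=f["intrinsics"];v,u=np.mgrid[:384,:512]
    P=np.stack([(u-K[0,2])/K[0,0]*d,(v-K[1,2])/K[1,1]*d,d,np.ones_like(d)],-1)@f["cam_to_world"].T
    P[d<=0]=np.nan
    return P[...,:3]
def back(f,u,v,z):
    K=f["intrinsics"];T=f["cam_to_world"];r=T[:3,:3]@[(u-K[0,2])/K[0,0],(v-K[1,2])/K[1,1],1]
    return T[:3,3]+r*(z-T[2,3])/r[2]
E
python3 - <<'E'
from h import *
f=dict(np.load("pics/top0.npz"));P=cloud(f);s=512/800
def disk(n,u,v,zlo,zhi,r=34):
    u*=s;v*=s;vv,uu=np.mgrid[:384,:512]
    m=(np.hypot(uu-u,vv-v)<r)&(P[...,2]>zlo)&(P[...,2]<zhi)
    q=P[m];c,rr=cv2.minEnclosingCircle(q[:,:2].astype(np.float32)); print(n,len(q),"z",np.median(q[:,2]).round(1),"c",np.round(c,1),"mean",q[:,:2].mean(0).round(1),"diam",round(2*rr,1), "areaD",round(2*np.sqrt(len(q)*(1/494.4**2)*((1472-q[:,2].mean())/.982)**2/np.pi/.982)*1,1))
disk("pot",432,285,105,125,30)
disk("tin",607,240,100,120,25)
disk("jar",390,222,75,95,20)
disk("turq",411,372,100,130,30)
disk("cutter",446,240,30,50,20)
# bay
m=np.zeros((384,512),bool);m[int(255*s):int(370*s),int(245*s):int(345*s)]=1
for lo,hi in((34,46),(46,56)):
    q=P[m&(P[...,2]>lo)&(P[...,2]<hi)];print(lo,len(q),cv2.minAreaRect(q[:,:2].astype(np.float32)),q.min(0).round(),q.max(0).round())
q=P[m&(P[...,2]>34)&(P[...,2]<58)]
print("all",cv2.minAreaRect(q[:,:2].astype(np.float32)))
q=P[m&(P[...,2]>75)];print("bar",len(q),q.round()[::6].tolist())
a=f["pixels"][int(170):int(250),150:300,::-1];a2=cv2.resize(a,None,fx=4,fy=4)
b=dict(np.load("pics/scene0.npz"))["pixels"][130:280,80:360,::-1];b2=cv2.resize(b,(600,320))
cv2.imwrite("pics/crop.png",cv2.vconcat([cv2.resize(f["pixels"][120:250,140:420,::-1],(600,279)),b2]))
E
```

```text
pot 768 z 116.0 c [565.1 -66.6] mean [564.1 -66.3] diam 88.0 areaD 88.1
tin 447 z 111.0 c [ 658.4 -397.1] mean [ 657.3 -395. ] diam 71.3 areaD 67.5
jar 229 z 85.9 c [706.6   6.1] mean [705.8   5.4] diam 50.6 areaD 49.2
turq 809 z 115.8 c [422.9 -29. ] mean [422.8 -28.7] diam 87.7 areaD 90.5
cutter 105 z 39.5 c [ 689.  -101.8] mean [ 688.6 -101.2] diam 71.4 areaD 34.4
34 262 ((549.8536987304688, 187.67913818359375), (150.94285583496094, 171.17752075195312), 89.45609283447266) [464. 111.  34.] [635. 263.  46.]
46 141 ((553.9295043945312, 190.2473602294922), (155.1190948486328, 175.770751953125), 88.54945373535156) [465. 111.  46.] [640. 266.  56.]
all ((553.2142944335938, 189.53082275390625), (155.38131713867188, 177.36265563964844), 89.20635223388672)
bar 38 [[616.0, 130.0, 196.0], [617.0, 128.0, 182.0], [617.0, 127.0, 170.0], [620.0, 126.0, 148.0], [623.0, 123.0, 122.0], [626.0, 122.0, 95.0], [623.0, 126.0, 82.0]]
```

View pics/crop.png

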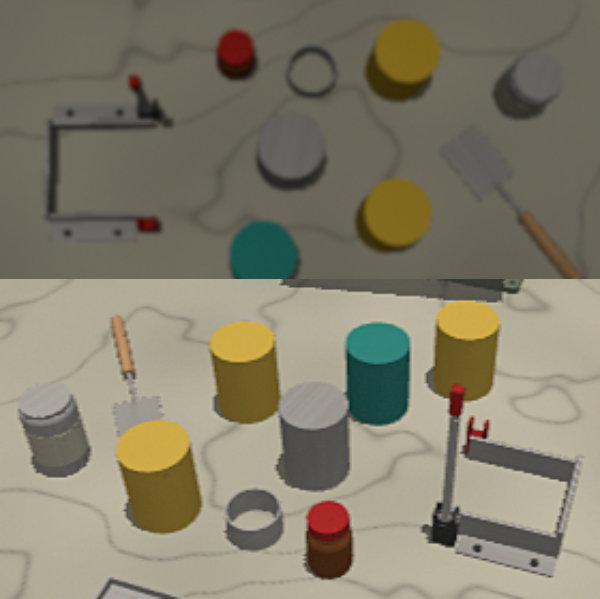

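The crop confirms it. The plain steel pot is at (292,148) in the upper half: 88 mm across, top at 116 mm, centre (565,-66). The labelled tin at (533,85) measures only 72 mm. Next I need the bay's exact pose.

```bash
python3 - <<'E'
from h import *
f=dict(np.load("pics/top0.npz"))
a=f["pixels"][148:244,148:236,::-1]
a=cv2.convertScaleAbs(a,alpha=1.6)
cv2.imwrite("pics/bay.png",cv2.resize(a,None,fx=6,fy=6,interpolation=cv2.INTER_CUBIC))
E
```

```text
(no output)
```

View pics/bay.png

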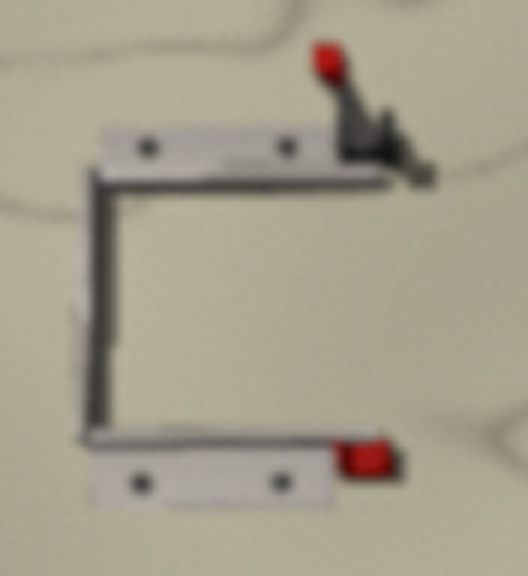

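```bash
python3 - <<'E'
from h import *
f=dict(np.load("pics/top0.npz"))
g=lambda n,x,y,z:print(n,back(f,148+(x+.5)/6-.5,148+(y+.5)/6-.5,z).round(1))
for a in [("s1",148,148,3),("s2",287,148,3),("s3",141,484,3),("s4",281,482,3),("catch",365,458,57),("catchtop L",335,440,58),("catch BR",392,475,58),("lowcheek inner",240,445,40),("lowcheek outer",240,432,40),("back outTop",82,300,50),("back inTop",92,300,50),("bottom of back in",113,300,0),("upcheek in bottom",240,190,0),("upcheek in top",240,178,40),("bartip",328,62,240)]: g(*a)
p=dict(np.load("pics/scene0.npz"));s=512/800
g=lambda n,x,y,z:print(n,back(p,(x+.5)*s-.5,(y+.5)*s-.5,z).round(1))
for a in [("S catch",473,312,55),("S bartip",459,283,245),("back corner near top",548,334,50),("S screw",473,401,3),("S screw2",514,411,3)]:g(*a)
E
```

```text
s1 [634.6 241.    3. ]
s2 [634.5 170.8   3. ]
s3 [464.  239.8   3. ]
s4 [464.8 170.5   3. ]
catch [470.4 124.6  57. ]
catchtop L [479. 139.  58.]
catch BR [462.1 111.5  58. ]
lowcheek inner [478.8 186.6  40. ]
lowcheek outer [485.2 186.7  40. ]
back outTop [548.5 263.4  50. ]
back inTop [548.5 258.6  50. ]
bottom of back in [557.  256.9   0. ]
upcheek in bottom [613.4 194.5   0. ]
upcheek in top [611.1 189.5  40. ]
bartip [619.  127.5 240. ]
S catch [478.  128.3  55. ]
S bartip [617.7 128.8 245. ]
back corner near top [484.7 264.9  50. ]
S screw [632.8 171.4   3. ]
S screw2 [631.3 240.9   3. ]
```

The bay's origin is about (549, 202) with its x axis along world +y. The screw positions, cheeks, walls and catch all agree on this. The hinge is near (631,124,45).

The gripper reads 91.3 mm open against 88 mm for the pot, so I'll try to straddle the pot across world x. That would let me swing it over under control, with no free fall.

First I turn to yaw 90.

>>> {"api": "send_rows", "payload": {"steps": [[[0,0,0,-1,1],[0,0,0,-1,1],[0,0,0,-1,1],[0,0,0,-1,1],[0,0,0,-1,1]]]}}

```text
time_s: 0.52
ee_pos: [142.6, -556.7, 213.5]
ee_rot: [-180.0, -0.0, 49.1]
force: [0.2, -0.3, 1.1]
gripper_width: 91.2
gripper_force: 0.0
```

>>> {"api": "send_rows", "payload": {"steps": [[[0,0,0,-1,1],[0,0,0,-1,1],[0,0,0,-1,1],[0,0,0,-1,1],[0,0,0,-1,1]]]}}

```text
time_s: 0.93
ee_pos: [142.6, -556.7, 213.5]
ee_rot: [-180.0, -0.1, 83.5]
force: [0.2, -0.3, -0.8]
gripper_width: 91.5
gripper_force: 0.0
```

>>> {"api": "send_rows", "payload": {"steps": [[[0,0,0,-1,1],[0,0,0,0,1]]]}}

```text
time_s: 1.1
ee_pos: [142.6, -556.7, 213.5]
ee_rot: [-180.0, -0.1, 90.1]
force: [-0.1, -0.1, 0.2]
gripper_width: 90.9
gripper_force: 0.0
```

>>> {"api": "send_rows", "payload": {"steps": [[[0.75,0.65,0,0,1],[0.75,0.65,0,0,1],[0.75,0.65,0,0,1],[0.75,0.65,0,0,1],[0.75,0.65,0,0,1]]]}}

```text
time_s: 1.52
ee_pos: [273.4, -405.4, 213.8]
ee_rot: [-180.0, -0.0, 89.8]
force: [0.2, -0.4, 0.1]
gripper_width: 91.1
gripper_force: 0.0
```

>>> {"api": "send_rows", "payload": {"steps": [[[0.75,0.65,0,0,1],[0.75,0.65,0,0,1],[0.75,0.65,0,0,1],[0.75,0.65,0,0,1],[0.75,0.65,0,0,1]]]}}

```text
time_s: 1.93
ee_pos: [403.5, -255.2, 213.9]
ee_rot: [-180.0, 0.0, 89.8]
force: [0.3, -1.0, -0.1]
gripper_width: 91.3
gripper_force: 0.0
```

>>> {"api": "send_rows", "payload": {"steps": [[[0.75,0.65,0,0,1],[0.75,0.65,0,0,1],[0.75,0.65,0,0,1],[0.75,0.65,0,0,1],[0,0,0,0,1]]]}}

```text
time_s: 2.35
ee_pos: [510.6, -132.1, 213.6]
ee_rot: [179.9, -0.1, 90.1]
force: [0.3, -0.3, -0.2]
gripper_width: 91.1
gripper_force: 0.0
```

>>> {"api": "send_rows", "payload": {"steps": [[[0.82,0.68,0,0,1],[0.82,0.68,0.5,0,1],[0,0,0.8,0,1],[0,0,0,0,1]]]}}

```text
time_s: 2.68
ee_pos: [554.4, -74.2, 158.7]
ee_rot: [-179.4, -0.1, 90.0]
force: [-1.5, -0.1, -1.2]
gripper_width: 91.5
gripper_force: 0.0
```

```bash
python3 - <<'E'
from h import *
from workcell import env
p=dict(np.load("pics/scene0.npz"));P=cloud(p)
m=(P[...,2]>109)&(P[...,2]<122)&(np.hypot(P[...,0]-565,P[...,1]+66)<55)
q=P[m];print(len(q),np.median(q[:,2]),q[:,:2].mean(0),cv2.minEnclosingCircle(q[:,:2].astype(np.float32)),q.min(0),q.max(0))
e=cv2.fitEllipse(np.argwhere(m)[:,::-1][cv2.convexHull(np.argwhere(m)[:,::-1].astype(np.int32),returnPoints=False)[:,0]].astype(np.float32));print(e,back(p,*e[0],115))
f=env.grab_frame("scene");a=cv2.convertScaleAbs(f["pixels"][110:250,150:330,::-1],alpha=1.2)
cv2.imwrite("pics/over.png",cv2.resize(a,(720,560),interpolation=cv2.INTER_CUBIC));print(env.state()["ee_pos"])
E
```

```text
633 116.46483372839452 [568.6044172  -62.60480484] ((565.9600219726562, -63.405616760253906), 45.93405532836914) [ 521.12285151 -107.7964491   109.15297898] [611.3433893  -20.28366052 121.86196028]
((226.3739471435547, 189.96908569335938), (24.209280014038086, 33.13672637939453), 87.25751495361328) [568.03884935 -62.80408628 115.        ]
[554.94307111 -75.29245614 161.19353053]
```

View pics/over.png

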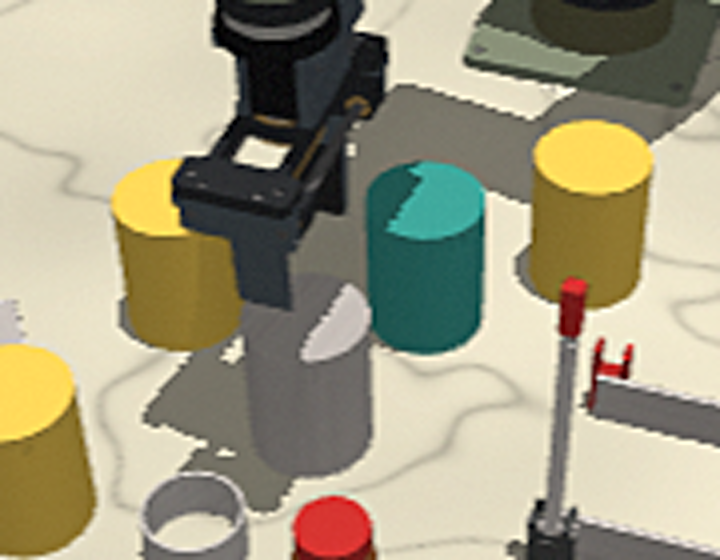

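The image shows the gripper at (265,230), behind and above the pot at (310,370), with the look-alikes clear of it. I'll centre over x=566, y=-65 and feel my way down.

>>> {"api": "send_rows", "payload": {"steps": [[[0.26,0.28,0.4,0,1],[0,0,0.4,0,1],[0,0,0,0,1]]]}}

```text
time_s: 2.98
ee_pos: [567.1, -66.2, 131.0]
ee_rot: [-179.8, -0.0, 89.9]
force: [-0.4, 0.4, -0.2]
gripper_width: 91.0
gripper_force: 0.0
```

>>> {"api": "send_rows", "payload": {"steps": [[[0,0,0.1,0,1],[0,0,0.1,0,1],[0,0,0.1,0,1],[0,0,0.05,0,1],[0,0,0,0,1]]]}}

```text
time_s: 3.4
ee_pos: [568.3, -65.8, 118.3]
ee_rot: [-180.0, 0.0, 90.0]
force: [-0.5, 0.8, -0.1]
gripper_width: 91.3
gripper_force: 0.0
```

```bash
python3 -c "
from workcell import env
s=env.state();print(s['ee_pos'],s['ee_rot'],s['force'],s['torque'],s['gripper_width'])"
```

```text
[568.33741199 -65.79762153 118.2822299 ] [-1.79989332e+02  6.79979408e-03  8.99663267e+01] [-0.49793435  0.81756243 -0.11670959] [-0.00736229 -0.09244758  0.05726851] 91.34288210918216
```

>>> {"api": "send_rows", "payload": {"steps": [[[0,-0.05,0,0,1],[0,0,0.04,0,1],[0,0,0.05,0,1],[0,0,0.05,0,1],[0,0,0,0,1]]]}}

```text
time_s: 3.82
ee_pos: [566.3, -65.5, 112.2]
ee_rot: [-180.0, -0.0, 90.0]
force: [0.2, 0.1, 0.5]
gripper_width: 91.4
gripper_force: 0.0
```

```bash
python3 -c "
from workcell import env
s=env.state();print(s['ee_pos'],s['ee_rot'],s['force'],s['torque'],s['gripper_width'])"
```

```text
[566.30629096 -65.46597804 112.15778572] [-1.79955205e+02 -7.80558992e-04  9.00016434e+01] [0.16344841 0.1004713  0.47799697] [-0.00734499 -0.12388036  0.00370993] 91.40567729029625
```

It fits: below the rim with no contact. Going on down to about z=71, then a light close.

>>> {"api": "send_rows", "payload": {"steps": [[[0,0,0.1,0,1],[0,0,0.1,0,1],[0,0,0,0,1]]]}}

```text
time_s: 4.07
ee_pos: [566.1, -65.4, 103.6]
ee_rot: [-179.9, -0.0, 90.0]
force: [-0.4, 0.3, 0.1]
gripper_width: 91.1
gripper_force: 0.0
```

>>> {"api": "send_rows", "payload": {"steps": [[[0,0,0.2,0,1],[0,0,0.2,0,1],[0,0,0.2,0,1],[0,0,0.2,0,1],[0,0,0,0,1]]]}}

```text
time_s: 4.48
ee_pos: [565.6, -65.4, 70.4]
ee_rot: [-179.8, -0.0, 90.0]
force: [0.0, -0.5, 0.4]
gripper_width: 91.3
gripper_force: 0.0
```

>>> {"api": "send_rows", "payload": {"steps": [[[0,0,0,0,0.9],[0,0,0,0,0.9],[0,0,0,0,0.9]]], "squeeze": 10}}

```text
time_s: 4.73
ee_pos: [566.7, -65.5, 72.5]
ee_rot: [180.0, 0.0, 90.0]
force: [-0.0, -0.3, -4.1]
gripper_width: 87.5
gripper_force: 10.0
```

The grip reads 87.5 mm at 10 N. Now I'll swing the pot about its far rim until it lies on its side.

>>> {"api": "send_rows", "payload": {"steps": [[[0.205,0,-0.08,0,0.9],[0.205,0,-0.08,0,0.9],[0.215,0,-0.04,0,0.9],[0.215,0,-0.04,0,0.9],[0,0,0,0,0.9]]]}}

```text
time_s: 5.15
ee_pos: [566.8, -29.8, 82.8]
ee_rot: [179.9, -0.0, 90.1]
force: [0.2, -0.7, -3.1]
gripper_width: 87.9
gripper_force: 10.0
```

```bash
python3 - <<'E'
from h import *
from workcell import env
f=env.grab_frame("scene");a=cv2.convertScaleAbs(f["pixels"][110:250,150:330,::-1],alpha=1.2)
cv2.imwrite("pics/tip1.png",cv2.resize(a,(540,420),interpolation=cv2.INTER_CUBIC));s=env.state();print(s["ee_pos"],s["force"],s["torque"])
E
```

```text
[566.71946843 -30.69419825  82.59109862] [ 0.35044243  0.65007468 -3.65728015] [-0.11197692 -0.14531315 -0.07929998]
```

View pics/tip1.png

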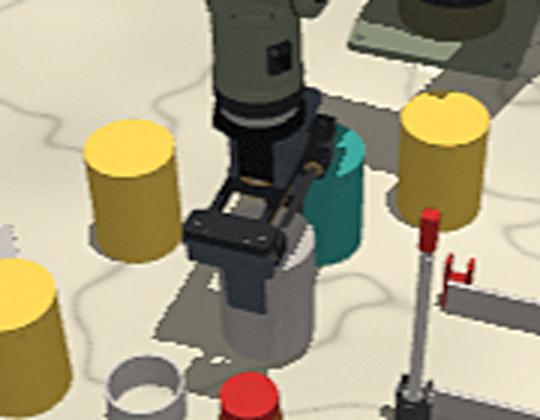

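The -3.6 N on the wrist and the picture (pot upright at (270,290), slightly off the table) show the pot was lifted, not tipped. The grip is stiff in twist. I'll lower it again and use a lighter squeeze so it pivots on the table.

>>> {"api": "send_rows", "payload": {"steps": [[[0,0,0.1,0,0.9],[0,0,0.1,0,0.9],[0,0,0.05,0,0.9],[0,0,0,0,0.9]]]}}

```text
time_s: 5.53
ee_pos: [566.1, -32.2, 71.5]
ee_rot: [-179.9, 0.0, 90.0]
force: [0.1, 0.8, -3.2]
gripper_width: 87.7
gripper_force: 10.0
```

>>> {"api": "send_rows", "payload": {"steps": [[[0,0,0,0,0.9],[0,0,0.05,0,0.9],[0,0,0,0,0.9]]], "squeeze": 4}}

```text
time_s: 5.78
ee_pos: [566.7, -32.2, 70.5]
ee_rot: [180.0, 0.0, 90.0]
force: [-0.6, -1.3, -0.7]
gripper_width: 88.1
gripper_force: 4.0
```

>>> {"api": "send_rows", "payload": {"steps": [[[0.2,0,-0.06,0,0.9],[0.2,0,-0.06,0,0.9],[0,0,0,0,0.9]]], "squeeze": 3}}

```text
time_s: 6.03
ee_pos: [567.0, -14.3, 75.7]
ee_rot: [179.9, -0.1, 90.0]
force: [-0.7, -0.1, -1.2]
gripper_width: 87.5
gripper_force: 3.0
```

```bash
cat >> h.py <<'E'
def tilt(ymin,ymax,tag,x0=515,x1=620,zmin=12,zmax=125):
    from workcell import env
    f=env.grab_frame("scene");np.savez("pics/last.npz",**f);P=cloud(f)
    hue=cv2.cvtColor(f["pixels"],cv2.COLOR_RGB2HSV)
    m=(P[...,0]>x0)&(P[...,0]<x1)&(P[...,1]>ymin)&(P[...,1]<ymax)&(P[...,2]>zmin)&(P[...,2]<zmax)&(hue[...,1]<70)&(hue[...,2]>70)
    q=P[m];s=env.state()
    print(tag,s["time_s"],s["ee_pos"].round(1),"F",s["force"].round(1),"T",s["torque"].round(2),"w",round(s["gripper_width"],1),len(q))
    for z in range(12,125,14):
        r=q[abs(q[:,2]-z-7)<7]
        if len(r)>8: print("  z",z+7,"y",r[:,1].min().round(),r[:,1].max().round(),"xmax",r[:,0].max().round(),len(r))
E
python3 -c "
from h import *
tilt(-110,120,'t')"
```

```text
t 6.0833 [567.  -14.8  75.5] F [-0.3  0.2 -1. ] T [-0.08 -0.13  0.  ] w 87.9 769
  z 19 y -69.0 16.0 xmax 613.0 99
  z 33 y -61.0 18.0 xmax 613.0 101
  z 47 y -64.0 20.0 xmax 613.0 100
  z 61 y -64.0 22.0 xmax 613.0 102
  z 75 y -58.0 25.0 xmax 613.0 67
  z 89 y -59.0 26.0 xmax 606.0 52
  z 103 y -48.0 29.0 xmax 617.0 51
  z 117 y -45.0 30.0 xmax 615.0 181
  z 131 y -47.0 -26.0 xmax 550.0 16
```

It's tilting about 9° with the rim on the table. Continuing the arc.

>>> {"api": "send_rows", "payload": {"steps": [[[0.215,0,-0.035,0,0.9],[0.215,0,-0.035,0,0.9],[0.22,0,0.0,0,0.9],[0.22,0,0.005,0,0.9],[0,0,0,0,0.9]]]}}

```text
time_s: 6.5
ee_pos: [567.0, 21.0, 77.9]
ee_rot: [179.9, -0.1, 90.1]
force: [-0.1, 0.6, 1.5]
gripper_width: 88.2
gripper_force: 3.0
```

```bash
python3 -c "
from h import *
tilt(-110,140,'t')"
```

```text
t 6.55 [567.   20.2  77.9] F [0.1 0.4 2.5] T [ 0.   -0.24  0.04] w 87.8 679
  z 19 y -32.0 19.0 xmax 612.0 40
  z 33 y -63.0 133.0 xmax 614.0 89
  z 47 y -62.0 121.0 xmax 620.0 111
  z 61 y -55.0 42.0 xmax 613.0 107
  z 75 y -49.0 48.0 xmax 615.0 83
  z 89 y -44.0 52.0 xmax 612.0 64
  z 103 y -30.0 62.0 xmax 611.0 104
  z 117 y 26.0 57.0 xmax 602.0 79
```

>>> {"api": "send_rows", "payload": {"steps": [[[0.215,0,0.03,0,0.9],[0.215,0,0.035,0,0.9],[0.21,0,0.07,0,0.9],[0.21,0,0.075,0,0.9],[0,0,0,0,0.9]]], "squeeze": 4}}

```text
time_s: 6.97
ee_pos: [566.8, 55.0, 68.8]
ee_rot: [180.0, -0.1, 90.1]
force: [1.1, 1.8, 4.0]
gripper_width: 88.0
gripper_force: 4.0
```

```bash
python3 -c "
from h import *
tilt(-110,110,'t')"
```

```text
t 7.0167 [566.6  54.3  69. ] F [1.3 2.6 4.6] T [ 0.28 -0.43  0.03] w 88.2 663
  z 19 y -6.0 19.0 xmax 608.0 13
  z 33 y -26.0 31.0 xmax 613.0 46
  z 47 y -36.0 40.0 xmax 615.0 80
  z 61 y -50.0 34.0 xmax 614.0 130
  z 75 y -44.0 74.0 xmax 620.0 131
  z 89 y -29.0 92.0 xmax 614.0 198
  z 103 y -16.0 83.0 xmax 612.0 51
```

>>> {"api": "send_rows", "payload": {"steps": [[[0.19,0,0.1,0,0.9],[0.19,0,0.1,0,0.9],[0.17,0,0.13,0,0.9],[0.17,0,0.14,0,0.9],[0,0,0,0,0.9]]]}}

```text
time_s: 7.43
ee_pos: [564.5, 82.5, 48.2]
ee_rot: [-179.7, 0.0, 90.1]
force: [0.2, 0.9, -1.4]
gripper_width: 88.6
gripper_force: 4.0
```

>>> {"api": "send_rows", "payload": {"steps": [[[0.145,0,0.165,0,0.9],[0.145,0,0.165,0,0.9],[0.11,0,0.18,0,0.9],[0.11,0,0.18,0,0.9],[0,0,0,0,0.9]]]}}

```text
time_s: 7.85
ee_pos: [577.2, 85.4, 31.6]
ee_rot: [178.6, 1.0, 89.2]
force: [2.5, -76.1, 41.7]
gripper_width: 88.5
gripper_force: 39.0
```

```bash
python3 - <<'E'
from h import *
tilt(-110,112,'t')
f=dict(np.load("pics/last.npz"));a=cv2.convertScaleAbs(f["pixels"][110:250,150:330,::-1],alpha=1.2)
cv2.imwrite("pics/tip2.png",cv2.resize(a,(540,420),interpolation=cv2.INTER_CUBIC))
E
```

```text
t 7.9 [577.   85.5  31.5] F [  2.  -75.3  42. ] T [-5.71 -2.94 -4.73] w 87.8 708
  z 33 y -8.0 107.0 xmax 620.0 41
  z 47 y -16.0 105.0 xmax 620.0 55
  z 61 y -17.0 101.0 xmax 620.0 71
  z 75 y -22.0 98.0 xmax 620.0 142
  z 89 y -24.0 91.0 xmax 614.0 245
  z 103 y 6.0 91.0 xmax 595.0 122
  z 117 y 69.0 89.0 xmax 591.0 27
```

View pics/tip2.png

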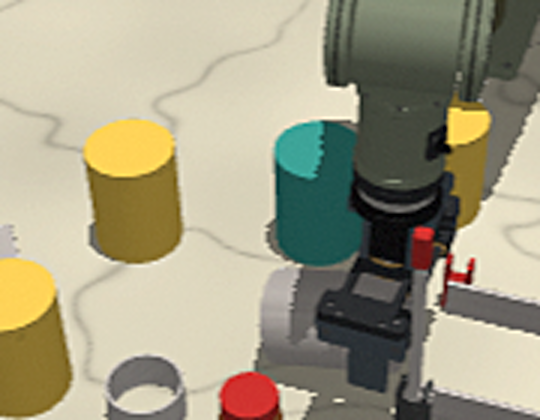

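The wrist reads -76 N in y. The gripper body, which spans x up to 655 at this yaw, has run into the raised bar's hinge side; it is at (400,330) in the picture, right beside the bar. I'm backing off at once.

>>> {"api": "send_rows", "payload": {"steps": [[[-0.5,0,0,0,0.9],[-0.25,0,0,0,0.9],[0,0,0,0,0.9]]]}}

```text
time_s: 8.15
ee_pos: [565.2, 69.2, 22.1]
ee_rot: [-179.8, 0.1, 89.8]
force: [-0.6, 0.5, -2.5]
gripper_width: 87.9
gripper_force: 4.0
```

```bash
python3 - <<'E'
from h import *
tilt(-110,112,'t')
f=dict(np.load("pics/last.npz"));P=cloud(f)
hsv=cv2.cvtColor(f["pixels"],cv2.COLOR_RGB2HSV)
m=(hsv[...,1]>150)&((hsv[...,0]<6)|(hsv[...,0]>174))&(P[...,1]>90)&(P[...,1]<175)&(P[...,0]<660)
for n,k in (("catch",m&(P[...,2]<75)),("grip",m&(P[...,2]>150))): print(n,k.sum(),np.median(P[k],0) if k.any() else "")
f0=dict(np.load("pics/scene0.npz"));P=cloud(f0);hsv=cv2.cvtColor(f0["pixels"],cv2.COLOR_RGB2HSV)
m=(hsv[...,1]>150)&((hsv[...,0]<6)|(hsv[...,0]>174))&(P[...,1]>90)&(P[...,1]<175)&(P[...,0]<660)
for n,k in (("catch",m&(P[...,2]<75)),("grip",m&(P[...,2]>150))): print(n,k.sum(),np.median(P[k],0) if k.any() else "")
E
```

```text
t 8.2 [565.   70.9  21.7] F [ 0.4 -0.5 -2.9] T [-0.08 -0.06 -0.01] w 88.0 744
  z 19 y -26.0 87.0 xmax 614.0 17
  z 33 y -30.0 88.0 xmax 619.0 59
  z 47 y -30.0 87.0 xmax 617.0 93
  z 61 y -31.0 46.0 xmax 611.0 90
  z 75 y -32.0 83.0 xmax 609.0 118
  z 89 y -33.0 73.0 xmax 598.0 316
  z 103 y 20.0 75.0 xmax 575.0 39
  z 117 y 102.0 109.0 xmax 616.0 11
catch 46 [475.48406685 124.60227405  40.90801412]
grip 79 [645.70577325 129.27899085 237.59786558]
catch 46 [475.83400923 124.78461484  40.66137356]
grip 76 [625.68786557 129.01711345 235.58612632]
```

The contact is gone. The catch hasn't moved, and the bar only leaned from about 1.53 to 1.63 rad, which is within its range. The pot lies on its side from y=-31 to 88, mouth towards -y. Next: set it down, open, rise, and move over the mouth end.

>>> {"api": "send_rows", "payload": {"steps": [[[0,0,0.05,0,0.9],[0,0,0,0,0.9],[0,0,0,0,1],[0,0,0,0,1],[0,0,0,0,1]]]}}

```text
time_s: 8.62
ee_pos: [566.7, 73.1, 20.8]
ee_rot: [180.0, -0.0, 90.1]
force: [0.5, 0.4, 0.2]
gripper_width: 91.1
gripper_force: 0.1
```

```bash
python3 -c "
from h import *
tilt(-110,112,'t')
from workcell import env
f=env.grab_frame('top');P=cloud(f)
m=(P[...,2]>40)&(P[...,2]<97)&(P[...,0]>500)&(P[...,0]<640)&(P[...,1]>-60)&(P[...,1]<110)
q=P[m];
for y in range(-40,110,12):
  r=q[abs(q[:,1]-y)<6]
  if len(r): print(y,len(r),np.percentile(r[:,2],95).round(),r[:,0].min().round(),r[:,0].max().round())
"
```

```text
t 8.6667 [566.8  72.9  20.9] F [0.2 1.  0.1] T [-0.02 -0.13 -0.  ] w 91.2 708
  z 19 y -21.0 91.0 xmax 619.0 20
  z 33 y -23.0 92.0 xmax 619.0 63
  z 47 y -23.0 92.0 xmax 612.0 100
  z 61 y -24.0 27.0 xmax 610.0 82
  z 75 y -26.0 89.0 xmax 606.0 117
  z 89 y -25.0 90.0 xmax 594.0 320
-28 59 91.0 523.0 610.0
-16 118 90.0 522.0 608.0
-4 120 91.0 522.0 607.0
8 69 91.0 523.0 608.0
32 18 90.0 569.0 608.0
```

The pot lies flat along y, from about -27 to 88, with its axis at x≈566. The fingers already straddle it, so I slide to the mouth end and close gently.

>>> {"api": "send_rows", "payload": {"steps": [[[-0.5,0,-0.03,0,1],[-0.5,0,-0.03,0,1],[-0.5,0,0,0,1],[-0.28,0,0,0,1],[0,0,0,0,1]]]}}

```text
time_s: 9.13
ee_pos: [566.7, -0.8, 23.4]
ee_rot: [180.0, 0.0, 89.9]
force: [-0.7, -0.1, 0.1]
gripper_width: 91.7
gripper_force: 0.1
```

>>> {"api": "send_rows", "payload": {"steps": [[[0,0,0,0,0.9],[0,0,0,0,0.9],[0,0,0,0,0.9]]], "squeeze": 5}}

```text
time_s: 9.38
ee_pos: [566.7, 1.3, 23.3]
ee_rot: [180.0, 0.0, 90.1]
force: [0.4, -3.1, -0.1]
gripper_width: 88.3
gripper_force: 5.0
```

```bash
python3 -c "
from h import *
tilt(-110,112,'t')
"
```

```text
t 9.4333 [566.7   1.4  23.3] F [-0.3 -1.7  1. ] T [-0.44 -0.1   0.03] w 88.2 965
  z 19 y 20.0 91.0 xmax 605.0 32
  z 33 y -24.0 91.0 xmax 619.0 90
  z 47 y -23.0 91.0 xmax 617.0 122
  z 61 y -20.0 91.0 xmax 614.0 150
  z 75 y -15.0 91.0 xmax 608.0 202
  z 89 y -25.0 91.0 xmax 596.0 363
```

Gripped at 5 N. Turning the pot over here would bring the gripper body back to the bar, so I first drag it 60 mm back (-y).

>>> {"api": "send_rows", "payload": {"steps": [[[-0.3,0,0,0,0.9],[-0.5,0,0,0,0.9],[-0.5,0,0,0,0.9],[-0.3,0,0,0,0.9],[0,0,0,0,0.9]]]}}

```text
time_s: 9.85
ee_pos: [566.8, -65.4, 23.3]
ee_rot: [180.0, 0.1, 89.9]
force: [0.7, -2.2, -0.3]
gripper_width: 87.8
gripper_force: 5.0
```

```bash
python3 -c "
from h import *
tilt(-140,112,'t')
"
```

```text
t 9.9 [566.8 -64.5  23.3] F [-0.2 -1.9 -0.3] T [-0.41 -0.07  0.02] w 88.3 984
  z 19 y -46.0 24.0 xmax 606.0 38
  z 33 y -90.0 25.0 xmax 617.0 89
  z 47 y -89.0 25.0 xmax 615.0 130
  z 61 y -48.0 25.0 xmax 613.0 153
  z 75 y -79.0 25.0 xmax 609.0 199
  z 89 y -91.0 24.0 xmax 595.0 362
  z 117 y -91.0 -25.0 xmax 617.0 13
```

The pot followed; its base edge is at y≈23. Now the second arc, over the base edge.

>>> {"api": "send_rows", "payload": {"steps": [[[0.11,0,-0.17,0,0.9],[0.11,0,-0.17,0,0.9],[0.14,0,-0.15,0,0.9],[0.14,0,-0.15,0,0.9],[0,0,0,0,0.9]]]}}

```text
time_s: 10.32
ee_pos: [567.2, -41.2, 50.4]
ee_rot: [179.9, -0.0, 90.1]
force: [-0.5, 0.1, -1.0]
gripper_width: 87.9
gripper_force: 5.0
```

```bash
python3 -c "
from h import *
tilt(-140,112,'t')
"
```

```text
t 10.3667 [567.1 -41.7  49.8] F [ 0.2  0.1 -1. ] T [ 0.05 -0.2  -0.  ] w 87.9 922
  z 33 y -6.0 38.0 xmax 611.0 26
  z 47 y -23.0 43.0 xmax 613.0 64
  z 61 y -71.0 49.0 xmax 616.0 119
  z 75 y -67.0 55.0 xmax 612.0 188
  z 89 y -24.0 55.0 xmax 609.0 311
  z 103 y -33.0 28.0 xmax 602.0 182
  z 117 y -53.0 -14.0 xmax 580.0 31
```

It's tilting up (about 22°) with the base edge on the table.

>>> {"api": "send_rows", "payload": {"steps": [[[0.165,0,-0.13,0,0.9],[0.165,0,-0.13,0,0.9],[0.185,0,-0.095,0,0.9],[0.185,0,-0.095,0,0.9],[0,0,0,0,0.9]]]}}

```text
time_s: 10.78
ee_pos: [567.0, -13.5, 67.9]
ee_rot: [179.9, -0.0, 90.1]
force: [-0.3, -0.3, 1.7]
gripper_width: 87.9
gripper_force: 5.0
```

>>> {"api": "send_rows", "payload": {"steps": [[[0.2,0,-0.06,0,0.9],[0.2,0,-0.06,0,0.9],[0.21,0,-0.03,0,0.9],[0.21,0,-0.02,0,0.9],[0,0,0,0,0.9]]]}}

```text
time_s: 11.2
ee_pos: [567.0, 19.7, 74.1]
ee_rot: [179.9, -0.1, 90.1]
force: [-0.5, 0.8, 3.9]
gripper_width: 88.2
gripper_force: 5.0
```

```bash
python3 -c "
from h import *
tilt(-140,112,'t')
"
```

```text
t 11.25 [567.   19.1  74. ] F [-0.2  0.8  3.5] T [ 0.25 -0.18 -0.01] w 88.1 891
  z 19 y 35.0 63.0 xmax 611.0 17
  z 33 y 29.0 90.0 xmax 612.0 55
  z 47 y 11.0 101.0 xmax 614.0 139
  z 61 y 15.0 98.0 xmax 612.0 152
  z 75 y 36.0 90.0 xmax 613.0 144
  z 89 y -10.0 81.0 xmax 611.0 131
  z 103 y -16.0 74.0 xmax 607.0 150
  z 117 y -16.0 63.0 xmax 598.0 97
```

>>> {"api": "send_rows", "payload": {"steps": [[[0.19,0,0,0,0.9],[0.19,0,0.01,0,0.9],[0.18,0,0.04,0,0.9],[0.18,0,0.05,0,0.9],[0,0,0,0,0.9]]]}}

```text
time_s: 11.67
ee_pos: [566.6, 49.1, 69.3]
ee_rot: [180.0, -0.1, 90.0]
force: [0.9, 3.4, 3.2]
gripper_width: 87.8
gripper_force: 5.0
```

>>> {"api": "send_rows", "payload": {"steps": [[[0.14,0,0.07,0,0.9],[0.14,0,0.07,0,0.9],[0,0,0,0,0.9]]]}}

```text
time_s: 11.92
ee_pos: [566.7, 59.7, 63.7]
ee_rot: [180.0, -0.1, 90.0]
force: [0.3, 2.5, 3.3]
gripper_width: 88.3
gripper_force: 5.0
```

```bash
python3 -c "
from h import *
tilt(-140,112,'t')
f=dict(np.load('pics/last.npz'));a=cv2.convertScaleAbs(f['pixels'][110:250,150:330,::-1],alpha=1.2)
cv2.imwrite('pics/tip3.png',cv2.resize(a,(540,420),interpolation=cv2.INTER_CUBIC))
"
```

```text
t 11.9667 [566.7  59.3  63.8] F [2.  3.7 2.3] T [ 0.59 -0.23  0.06] w 88.1 722
  z 19 y 31.0 111.0 xmax 612.0 88
  z 33 y 32.0 111.0 xmax 613.0 106
  z 47 y 28.0 109.0 xmax 612.0 103
  z 61 y 23.0 108.0 xmax 613.0 71
  z 75 y 25.0 107.0 xmax 616.0 76
  z 89 y 31.0 105.0 xmax 616.0 89
  z 103 y 22.0 104.0 xmax 619.0 105
  z 117 y 23.0 102.0 xmax 597.0 78
```

View pics/tip3.png

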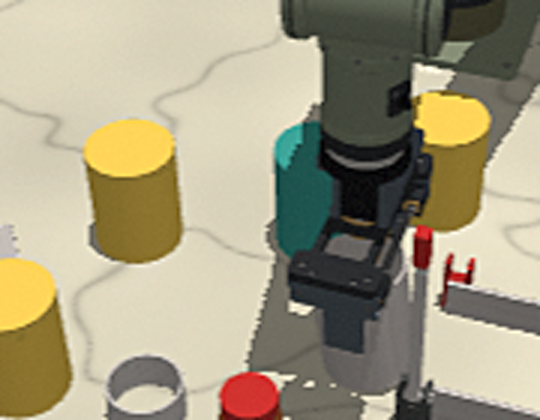

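The pot is nearly upright: about 5° off, at (365,320) in the picture, clear of the bar. A little more, then a slow release to settle it.

>>> {"api": "send_rows", "payload": {"steps": [[[0.1,0,0.02,0,0.9],[0.1,0,0.02,0,0.9],[0,0,0,0,0.9],[0,0,0,0,0.9]]]}}

```text
time_s: 12.3
ee_pos: [565.7, 66.3, 61.5]
ee_rot: [-179.9, 0.0, 90.0]
force: [0.9, -0.2, -3.4]
gripper_width: 87.9
gripper_force: 5.0
```

>>> {"api": "send_rows", "payload": {"steps": [[[0,0,0,0,1],[0,0,0,0,1],[0,0,0,0,1]]]}}

```text
time_s: 12.55
ee_pos: [566.5, 66.2, 62.5]
ee_rot: [-180.0, 0.0, 90.0]
force: [0.8, -1.0, 0.2]
gripper_width: 91.5
gripper_force: 0.0
```

```bash
python3 -c "
from h import *
tilt(-140,118,'t')
"
```

```text
t 12.6 [566.6  66.2  62.5] F [ 0.2  0.  -0.7] T [-0.08 -0.11 -0.  ] w 90.8 638
  z 19 y 32.0 111.0 xmax 611.0 97
  z 33 y 32.0 111.0 xmax 611.0 95
  z 47 y 32.0 111.0 xmax 611.0 90
  z 61 y 31.0 111.0 xmax 609.0 62
  z 75 y 32.0 111.0 xmax 608.0 70
  z 89 y 44.0 112.0 xmax 608.0 83
  z 103 y 34.0 111.0 xmax 611.0 80
  z 117 y 30.0 111.0 xmax 603.0 61
```

Upright and mouth up, centred near (566,67). I'll grip firmly, lift 16 mm, go back from the bar, then turn to yaw 0 so the gripper body passes the bar.

>>> {"api": "send_rows", "payload": {"steps": [[[0,0,0,0,0.85],[0,0,0,0,0.85],[0,0,0,0,0.85]]], "squeeze": 20}}

```text
time_s: 12.85
ee_pos: [566.2, 66.3, 62.5]
ee_rot: [-180.0, 0.0, 90.0]
force: [-2.5, -0.2, 1.3]
gripper_width: 87.8
gripper_force: 20.0
```

>>> {"api": "send_rows", "payload": {"steps": [[[0,0,-0.2,0,0.85],[-0.2,0,-0.2,0,0.85],[-0.5,0,0,0,0.85],[-0.6,0,0,0,0.85],[-0.45,0,0,0,0.85]]]}}

```text
time_s: 13.27
ee_pos: [566.9, -5.2, 79.1]
ee_rot: [179.9, 0.1, 90.0]
force: [-0.5, -1.2, -4.4]
gripper_width: 87.6
gripper_force: 20.0
```

```bash
python3 -c "
from h import *
tilt(-140,118,'t')
"
```

```text
t 13.3167 [566.8  -8.2  79.1] F [ 0.3 -2.4 -3.4] T [-0.41 -0.04 -0.04] w 87.8 758
  z 19 y -36.0 44.0 xmax 612.0 55
  z 33 y -34.0 43.0 xmax 612.0 101
  z 47 y -42.0 44.0 xmax 612.0 114
  z 61 y -40.0 44.0 xmax 613.0 107
  z 75 y -19.0 43.0 xmax 612.0 90
  z 89 y 7.0 44.0 xmax 612.0 84
  z 103 y -8.0 44.0 xmax 612.0 97
  z 117 y -33.0 44.0 xmax 610.0 100
  z 131 y -25.0 44.0 xmax 585.0 10
```

Held upright and lifted. Now the turn to yaw 0.

>>> {"api": "send_rows", "payload": {"steps": [[[0,0,0,0.6,0.85],[0,0,0,0.8,0.85],[0,0,0,0.8,0.85],[0,0,0,0.8,0.85],[0,0,0,0.8,0.85]]]}}

```text
time_s: 13.73
ee_pos: [566.8, -4.0, 78.9]
ee_rot: [180.0, -0.0, 63.6]
force: [-0.7, -0.7, -3.2]
gripper_width: 87.9
gripper_force: 20.0
```

>>> {"api": "send_rows", "payload": {"steps": [[[0,0,0,0.8,0.85],[0,0,0,0.8,0.85],[0,0,0,0.8,0.85],[0,0,0,0.8,0.85],[0,0,0,0.8,0.85]]]}}

```text
time_s: 14.15
ee_pos: [566.8, -3.9, 78.9]
ee_rot: [180.0, -0.0, 36.1]
force: [-0.2, 0.2, -4.2]
gripper_width: 88.1
gripper_force: 20.0
```

>>> {"api": "send_rows", "payload": {"steps": [[[0,0,0,0.8,0.85],[0,0,0,0.8,0.85],[0,0,0,0.8,0.85],[0,0,0,0.8,0.85],[0,0,0,0.8,0.85]]]}}

```text
time_s: 14.57
ee_pos: [566.8, -3.9, 78.9]
ee_rot: [180.0, -0.0, 8.6]
force: [1.4, -0.1, -3.9]
gripper_width: 87.9
gripper_force: 20.0
```

>>> {"api": "send_rows", "payload": {"steps": [[[0,0,0,0.8,0.85],[0,0,0,0.5,0.85],[0,0,0,0,0.85]]]}}

```text
time_s: 14.82
ee_pos: [566.8, -3.9, 78.9]
ee_rot: [180.0, -0.0, -0.1]
force: [0.3, 0.1, -4.0]
gripper_width: 87.7
gripper_force: 20.0
```

>>> {"api": "send_rows", "payload": {"steps": [[[-0.22,-0.4,0,0,0.85],[-0.22,-0.5,0,0,0.85],[0,-0.6,0,0,0.85],[0,-0.5,0,0,0.85],[0,0,0,0,0.85]]]}}

```text
time_s: 15.23
ee_pos: [549.3, 79.4, 78.9]
ee_rot: [-179.9, -0.1, 0.2]
force: [0.1, -1.0, -3.8]
gripper_width: 87.7
gripper_force: 20.0
```

```bash
python3 -c "
from h import *
tilt(-40,138,'t',490,612)
"
```

```text
t 15.2833 [549.3  77.8  78.8] F [-0.1 -0.6 -3.3] T [0.05 0.01 0.01] w 88.0 1017
  z 19 y 44.0 124.0 xmax 599.0 45
  z 33 y 44.0 124.0 xmax 600.0 93
  z 47 y 43.0 125.0 xmax 598.0 95
  z 61 y 43.0 124.0 xmax 600.0 131
  z 75 y 44.0 124.0 xmax 600.0 167
  z 89 y 29.0 134.0 xmax 599.0 170
  z 103 y 25.0 134.0 xmax 599.0 164
  z 117 y 40.0 136.0 xmax 599.0 140
  z 131 y 47.0 109.0 xmax 600.0 12
```

>>> {"api": "send_rows", "payload": {"steps": [[[-0.1,-0.4,0,0,0.85],[0,-0.6,0,0,0.85],[0,-0.7,0,0,0.85],[0,-0.7,0,0,0.85],[0,-0.45,0,0,0.85]]]}}

```text
time_s: 15.7
ee_pos: [545.7, 191.8, 78.7]
ee_rot: [-180.0, -0.0, 0.0]
force: [0.1, 0.3, -3.6]
gripper_width: 87.9
gripper_force: 20.0
```

>>> {"api": "send_rows", "payload": {"steps": [[[0,0,0,0,0.85],[0,0,0.15,0,0.85],[0,0,0.1,0,0.85],[0,0,0.07,0,0.85],[0,0,0,0,0.85]]]}}

```text
time_s: 16.12
ee_pos: [544.5, 189.0, 64.5]
ee_rot: [179.9, 0.1, -0.1]
force: [0.6, 0.1, -4.5]
gripper_width: 87.6
gripper_force: 20.0
```

```bash
python3 -c "
from h import *
tilt(130,250,'t',490,612)
f=dict(np.load('pics/last.npz'));a=cv2.convertScaleAbs(f['pixels'][130:270,240:420,::-1],alpha=1.2)
cv2.imwrite('pics/in.png',cv2.resize(a,(540,420),interpolation=cv2.INTER_CUBIC))
"
```

```text
t 16.1667 [544.9 189.3  65. ] F [-0.2  0.1 -3.4] T [ 0.05  0.01 -0.03] w 87.6 1409
  z 19 y 148.0 235.0 xmax 612.0 84
  z 33 y 132.0 241.0 xmax 612.0 128
  z 47 y 146.0 248.0 xmax 612.0 193
  z 61 y 144.0 240.0 xmax 595.0 196
  z 75 y 139.0 243.0 xmax 595.0 217
  z 89 y 149.0 244.0 xmax 596.0 199
  z 103 y 150.0 246.0 xmax 594.0 187
  z 117 y 146.0 247.0 xmax 595.0 204
```

View pics/in.png

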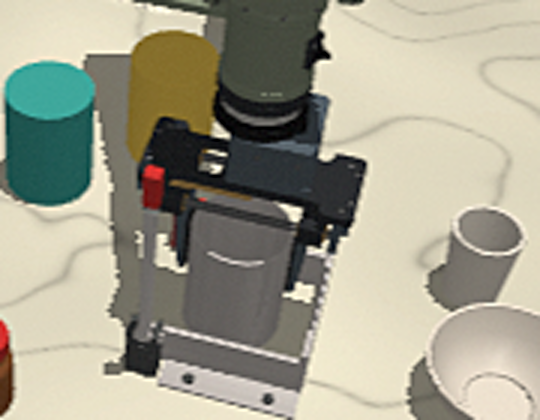

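The pot is inside the bay, mouth up, at (235,270). The wrist still carries its weight, so I lower the last 2–3 mm and release.

>>> {"api": "send_rows", "payload": {"steps": [[[0,0,0.03,0,0.85],[0,0,0.03,0,0.85],[0,0,0,0,0.85]]]}}

```text
time_s: 16.42
ee_pos: [545.2, 190.2, 63.1]
ee_rot: [180.0, 0.0, -0.1]
force: [-0.2, -0.6, -3.3]
gripper_width: 87.8
gripper_force: 20.0
```

>>> {"api": "send_rows", "payload": {"steps": [[[0,0,0,0,0.85],[0,0,0,0,1],[0,0,0,0,1],[0,0,0,0,1]]], "squeeze": 5}}

```text
time_s: 16.75
ee_pos: [545.7, 190.7, 63.8]
ee_rot: [-180.0, -0.1, -0.1]
force: [0.2, 0.5, 0.2]
gripper_width: 91.1
gripper_force: 0.0
```

>>> {"api": "send_rows", "payload": {"steps": [[[0,0,-0.2,0,1],[0,0,-0.4,0,1],[0,0,-0.6,0,1],[0,0,-0.6,0,1],[0,0,-0.6,0,1]]]}}

```text
time_s: 17.17
ee_pos: [545.2, 190.6, 161.1]
ee_rot: [-180.0, -0.0, -0.1]
force: [0.2, 0.2, 0.3]
gripper_width: 91.5
gripper_force: 0.0
```

```bash
python3 -c "
from h import *
tilt(130,250,'t',490,612)
from workcell import env
f=env.grab_frame('scene');P=cloud(f);hsv=cv2.cvtColor(f['pixels'],cv2.COLOR_RGB2HSV)
m=(hsv[...,1]>150)&((hsv[...,0]<6)|(hsv[...,0]>174))&(P[...,1]>90)&(P[...,1]<175)&(P[...,0]<690)
k=m&(P[...,2]>150);print('grip',k.sum(),np.median(P[k],0))
"
```

```text
t 17.2167 [548.2 191.5 166.4] F [0.8 0.5 3.3] T [ 0.07 -0.1  -0.01] w 91.5 1523
  z 19 y 151.0 235.0 xmax 612.0 79
  z 33 y 132.0 248.0 xmax 612.0 140
  z 47 y 151.0 246.0 xmax 612.0 189
  z 61 y 150.0 235.0 xmax 597.0 201
  z 75 y 149.0 235.0 xmax 596.0 217
  z 89 y 151.0 235.0 xmax 595.0 241
  z 103 y 149.0 235.0 xmax 595.0 240
  z 117 y 149.0 235.0 xmax 596.0 216
grip 75 [645.43638736 129.00054983 237.10053406]
```

The pot stands in the bay at about (549,190). Now the bar, which leans slightly outward with its end near (645,126). I rise, turn back to yaw 90, straddle it from above, and lower it between the fingers.

>>> {"api": "send_rows", "payload": {"steps": [[[0,0,-0.7,0,1],[0,0,-0.7,0,1],[0,0,-0.7,0,1],[0,0,-0.7,-1,1],[0,0,0,-1,1]]]}}

```text
time_s: 17.68
ee_pos: [547.6, 191.3, 277.3]
ee_rot: [-180.0, -0.6, 14.0]
force: [0.5, -0.4, 0.1]
gripper_width: 91.2
gripper_force: 0.0
```

>>> {"api": "send_rows", "payload": {"steps": [[[0,0,0,-1,1],[0,0,0,-1,1],[0,0,0,-1,1],[0,0,0,-1,1],[0,0,0,-1,1]]]}}

```text
time_s: 18.1
ee_pos: [544.9, 190.5, 270.9]
ee_rot: [-180.0, 0.0, 48.4]
force: [0.3, 0.1, 0.5]
gripper_width: 91.5
gripper_force: 0.0
```

>>> {"api": "send_rows", "payload": {"steps": [[[0,0,0,-1,1],[0,0,0,-1,1],[0,0,0,-1,1],[0,0,0,-1,1],[0,0,0,-1,1]]]}}

```text
time_s: 18.52
ee_pos: [544.9, 190.5, 270.8]
ee_rot: [-180.0, 0.0, 82.8]
force: [0.0, -0.3, -0.2]
gripper_width: 91.2
gripper_force: 0.0
```

>>> {"api": "send_rows", "payload": {"steps": [[[0,0,0,-1,1],[-0.55,0.65,0,0,1],[-0.55,0.65,0,0,1],[-0.55,0.65,0,0,1],[0,0,0,0,1]]]}}

```text
time_s: 18.93
ee_pos: [625.9, 119.6, 269.8]
ee_rot: [179.9, 0.2, 89.1]
force: [-0.9, 1.3, -0.4]
gripper_width: 91.4
gripper_force: 0.0
```

>>> {"api": "send_rows", "payload": {"steps": [[[0,0,0.4,0,1],[0,0,0.6,0,1],[0,0,0.6,0,1],[0,0,0.4,0,1],[0,0,0,0,0.66]]]}}

```text
time_s: 19.35
ee_pos: [619.6, 123.3, 186.8]
ee_rot: [-179.5, 0.1, 89.3]
force: [0.1, -0.7, -1.6]
gripper_width: 86.7
gripper_force: 0.0
```

```bash
cat >> h.py <<'E'
def bar(tag=""):
    from workcell import env
    s=env.state();f=env.grab_frame('scene');np.savez("pics/last.npz",**f);P=cloud(f);hsv=cv2.cvtColor(f['pixels'],cv2.COLOR_RGB2HSV)
    m=(hsv[...,1]>140)&((hsv[...,0]<6)|(hsv[...,0]>174))&(P[...,1]>90)&(P[...,1]<175)&(P[...,0]<660)&(P[...,0]>400)
    q=P[m];print(tag,s["time_s"],s["ee_pos"].round(1),s["force"].round(1),round(s["gripper_width"],1),"hi red",len(q))
    for lo,hi in((62,300),(0,62)):
        r=q[(q[:,2]>lo)&(q[:,2]<hi)]
        if len(r): print("  red",lo,len(r),np.median(r,0).round(),r.min(0).round(),r.max(0).round())
E
python3 -c "
from h import *
bar()"
```

```text
19.35 [619.6 123.3 186.8] [ 0.1 -0.7 -1.6] 86.7 hi red 31
  red 0 29 [474. 123.  38.] [464. 114.   3.] [481. 139.  60.]
```

>>> {"api": "send_rows", "payload": {"steps": [[[0,0,0,0,0.66],[0,-0.3,0,0,0.66],[0,-0.3,0,0,0.66],[0,-0.3,0,0,0.66],[0,-0.3,0,0,0.66]]]}}

```text
time_s: 19.82
ee_pos: [575.0, 124.4, 193.3]
ee_rot: [179.8, -0.0, 89.3]
force: [-0.3, 0.1, -0.6]
gripper_width: 60.3
gripper_force: 0.1
```

```bash
python3 -c "
from h import *
bar()
f=dict(np.load('pics/last.npz'));a=cv2.convertScaleAbs(f['pixels'][110:270,220:400,::-1],alpha=1.2)
cv2.imwrite('pics/bar1.png',cv2.resize(a,(540,480),interpolation=cv2.INTER_CUBIC))
"
```

```text
19.8167 [575.  124.4 193.3] [-0.3  0.1 -0.6] 60.3 hi red 40
  red 62 2 [541. 141. 130.] [474. 139.  64.] [609. 143. 196.]
  red 0 36 [475. 120.  40.] [465. 114.   2.] [482. 139.  61.]
```

View pics/bar1.png

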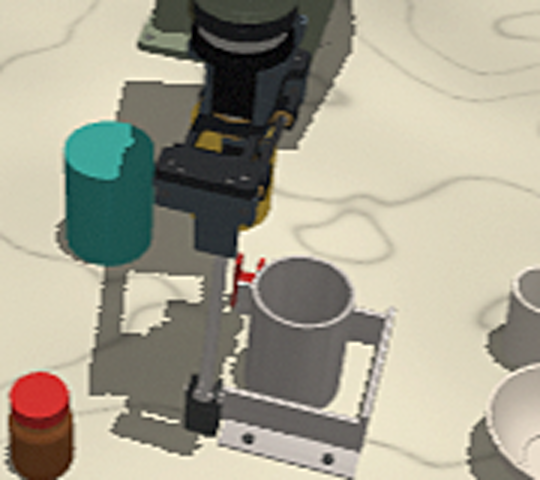

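The picture shows the pot standing mouth up in the bay at (300,330), with the bar leaning between the fingers at (215,320). I'll keep lowering it under control, working from numbers from here.

>>> {"api": "send_rows", "payload": {"steps": [[[0,-0.25,0.02,0,0.66],[0,-0.25,0.05,0,0.66],[0,-0.25,0.1,0,0.66],[0,-0.25,0.15,0,0.66],[0,-0.25,0.2,0,0.66]]]}}

```text
time_s: 20.28
ee_pos: [525.1, 125.0, 171.7]
ee_rot: [179.8, -0.0, 89.3]
force: [-0.8, -0.1, -0.1]
gripper_width: 59.9
gripper_force: 0.0
```

```bash
cat >> h.py <<'E'
def barang():
    from workcell import env
    f=env.grab_frame('top');g=env.grab_frame('scene')
    for n,h in(("top",f),("scene",g)):
        P=cloud(h);hv=cv2.cvtColor(h['pixels'],cv2.COLOR_RGB2HSV)
        m=(abs(P[...,1]-125)<9)&(P[...,0]>425)&(P[...,0]<640)&(P[...,2]>30)&(P[...,2]<250)
        q=P[m&(hv[...,2]>45)]
        print(n,[(int(x),np.percentile(q[abs(q[:,0]-x)<8][:,2],[10,50,90]).round().tolist()) for x in range(440,640,20) if (abs(q[:,0]-x)<8).sum()>3])
E
python3 -c "
from h import *
bar();barang()"
```

```text
20.2833 [525.1 125.  171.7] [-0.8 -0.1 -0.1] 59.9 hi red 36
  red 62 3 [471. 136.  63.] [468. 119.  62.] [537. 138. 297.]
  red 0 31 [475. 120.  39.] [465. 114.   0.] [483. 138.  60.]
top []
scene [(460, [35.0, 38.0, 56.0]), (480, [33.0, 40.0, 49.0]), (540, [149.0, 153.0, 156.0]), (560, [129.0, 140.0, 167.0]), (580, [104.0, 114.0, 121.0]), (600, [82.0, 91.0, 100.0]), (620, [53.0, 63.0, 73.0])]
```

The bar is at about 49° and resting on the leading finger. Going down further.

>>> {"api": "send_rows", "payload": {"steps": [[[0,-0.27,0.22,0,0.66],[0,-0.27,0.25,0,0.66],[0,-0.27,0.25,0,0.66],[0,-0.27,0.25,0,0.66],[0,0,0,0,0.66]]]}}

```text
time_s: 20.85
ee_pos: [479.1, 125.0, 130.6]
ee_rot: [-179.8, 0.1, 89.3]
force: [-3.3, -0.3, 0.5]
gripper_width: 60.0
gripper_force: 1.8
```

```bash
python3 -c "
from h import *
bar();barang()"
```

```text
20.85 [479.1 125.  130.6] [-3.3 -0.3  0.5] 60.0 hi red 16
  red 62 2 [474. 139.  62.] [472. 139.  62.] [476. 140.  62.]
  red 0 13 [473. 129.  38.] [463. 124.  35.] [478. 138.  61.]
top []
scene [(440, [191.0, 194.0, 196.0]), (460, [36.0, 38.0, 39.0]), (480, [33.0, 38.0, 42.0]), (500, [115.0, 120.0, 241.0]), (520, [106.0, 112.0, 149.0]), (540, [95.0, 99.0, 105.0]), (560, [85.0, 90.0, 121.0]), (580, [76.0, 80.0, 85.0]), (600, [64.0, 70.0, 73.0]), (620, [52.0, 57.0, 60.0])]
```

>>> {"api": "send_rows", "payload": {"steps": [[[0,-0.17,0.25,0,0.66],[0,-0.17,0.25,0,0.7],[0,-0.15,0.2,0,0.75],[0,-0.1,0.15,0,0.8],[0,0,0,0,0.8]]]}}

```text
time_s: 21.42
ee_pos: [457.3, 125.5, 97.0]
ee_rot: [-179.9, 0.0, 89.3]
force: [-0.1, -0.3, 0.0]
gripper_width: 72.8
gripper_force: 0.0
```

```bash
python3 -c "
from h import *
bar();barang()"
```

```text
21.4167 [457.3 125.5  97. ] [-0.1 -0.3  0. ] 72.8 hi red 47
  red 62 8 [478. 128.  89.] [472. 107.  62.] [506. 143. 288.]
  red 0 39 [464. 125.  52.] [427. 105.   3.] [484. 139.  61.]
top [(540, [218.0, 220.0, 221.0]), (580, [53.0, 54.0, 55.0]), (600, [47.0, 51.0, 55.0]), (620, [45.0, 51.0, 54.0])]
scene [(460, [46.0, 52.0, 214.0]), (480, [38.0, 53.0, 218.0]), (500, [50.0, 52.0, 82.0]), (520, [50.0, 53.0, 57.0]), (540, [49.0, 53.0, 206.0]), (560, [47.0, 53.0, 55.0]), (580, [48.0, 52.0, 54.0]), (600, [51.0, 53.0, 55.0]), (620, [49.0, 53.0, 56.0])]
```

The bar is down and level: its top is at z≈52–53 all along, matching the 52 mm given. I'll close the fingers and press the red end lightly to make sure it is seated.

>>> {"api": "send_rows", "payload": {"steps": [[[0,-0.25,-0.2,0,0],[0,0,0,0,0],[0,0,0,0,0],[0,0,0,0,0],[0,0,0,0,0]]]}}

```text
time_s: 21.98
ee_pos: [447.8, 125.7, 105.9]
ee_rot: [180.0, -0.0, 89.3]
force: [0.5, 0.5, -0.3]
gripper_width: 42.8
gripper_force: 0.0
```

>>> {"api": "send_rows", "payload": {"steps": [[[0,0,0.4,0,0],[0,0,0.4,0,0],[0,0,0.3,0,0],[0,0,0.05,0,0],[0,0,0,0,0]]]}}

```text
time_s: 22.4
ee_pos: [447.2, 125.5, 59.0]
ee_rot: [-179.9, 0.0, 89.3]
force: [-0.2, 0.3, 0.3]
gripper_width: 9.3
gripper_force: 0.0
```

>>> {"api": "send_rows", "payload": {"steps": [[[0,0,0.03,0,0],[0,0,0.03,0,0],[0,0,0,0,0]]]}}

```text
time_s: 22.65
ee_pos: [448.1, 125.8, 57.7]
ee_rot: [179.9, -0.0, 89.3]
force: [-0.3, -0.3, -0.7]
gripper_width: 0.3
gripper_force: 0.0
```

>>> {"api": "send_rows", "payload": {"steps": [[[0,0,0.05,0,0],[0,0,0.04,0,0],[0,0,0.03,0,0],[0,0,0,0,0]]]}}

```text
time_s: 22.98
ee_pos: [447.6, 125.7, 52.3]
ee_rot: [180.0, 0.0, 89.3]
force: [0.6, -0.2, -0.4]
gripper_width: 0.4
gripper_force: 0.0
```

>>> {"api": "send_rows", "payload": {"steps": [[[0,0,0.03,0,0],[0,0,0,0,0]]]}}

```text
time_s: 23.15
ee_pos: [447.7, 125.7, 52.1]
ee_rot: [180.0, 0.0, 89.3]
force: [-2.3, -1.0, 7.4]
gripper_width: 0.3
gripper_force: 3.9
```

The finger met the bar end at z=52 with 7 N, exactly the seated height. I'll rise clear, back away and do a last check.

>>> {"api": "send_rows", "payload": {"steps": [[[0,0,-0.3,0,0],[0,0,-0.8,0,0],[0,0,-0.9,0,0],[0,0,-0.9,0,0],[0,0,-0.9,0,0]]]}}

```text
time_s: 23.57
ee_pos: [447.2, 125.6, 204.8]
ee_rot: [-180.0, 0.0, 89.3]
force: [0.5, 0.1, -1.2]
gripper_width: 0.8
gripper_force: 0.0
```

>>> {"api": "send_rows", "payload": {"steps": [[[-0.4,-0.6,-0.5,0,0],[-0.6,-0.6,0,0,0],[-0.6,-0.6,0,0,0],[0,0,0,0,0],[0,0,0,0,0]]]}}

```text
time_s: 23.98
ee_pos: [374.0, 61.9, 223.5]
ee_rot: [179.9, -0.0, 89.2]
force: [1.1, 0.3, 0.3]
gripper_width: 0.5
gripper_force: 0.0
```

```bash
python3 - <<'E'
from h import *
bar();barang()
from workcell import env
f=env.grab_frame("top");P=cloud(f)
def c(n,x,y,lo,hi,r):
    q=P[(np.hypot(P[...,0]-x,P[...,1]-y)<r)&(P[...,2]>lo)&(P[...,2]<hi)];print(n,len(q),np.round(cv2.minEnclosingCircle(q[:,:2].astype(np.float32)),1) if 0 else cv2.minEnclosingCircle(q[:,:2].astype(np.float32)))
c("pot",549,190,105,125,60);c("jar",706.6,6,75,95,45);c("turq",423,-29,105,125,60);c("cutter",689,-102,30,50,50);c("tin",658,-397,100,120,60)
q=P[(np.hypot(P[...,0]-549,P[...,1]-190)<32)];print("inside pot z",np.percentile(q[:,2],[5,25,50]))
E
```

```text
23.9833 [374.   61.9 223.5] [1.1 0.3 0.3] 0.5 hi red 63
  red 62 2 [476. 139.  62.] [472. 138.  62.] [480. 139.  62.]
  red 0 61 [462. 127.  53.] [433. 116.  31.] [482. 140.  61.]
top [(480, [37.0, 51.0, 55.0]), (500, [46.0, 51.0, 52.0]), (520, [41.0, 49.0, 54.0]), (540, [46.0, 51.0, 54.0]), (560, [49.0, 53.0, 55.0]), (580, [46.0, 54.0, 57.0]), (600, [46.0, 51.0, 56.0]), (620, [47.0, 52.0, 55.0])]
scene [(440, [51.0, 54.0, 56.0]), (460, [46.0, 53.0, 56.0]), (480, [36.0, 52.0, 58.0]), (500, [50.0, 53.0, 54.0]), (520, [49.0, 51.0, 53.0]), (540, [49.0, 52.0, 55.0]), (560, [50.0, 52.0, 55.0]), (580, [49.0, 52.0, 54.0]), (600, [50.0, 51.0, 55.0]), (620, [48.0, 52.0, 58.0])]
pot 175 ((549.8099365234375, 189.71630859375), 44.37742233276367)
jar 229 ((707.2046508789062, 6.2535080909729), 25.06846809387207)
turq 733 ((423.384765625, -29.102800369262695), 43.954429626464844)
cutter 105 ((689.4581909179688, -101.16119384765625), 35.82098388671875)
tin 453 ((658.1314086914062, -395.33721923828125), 35.19255065917969)
inside pot z [1.09272607 4.35001693 6.29919065]
```

All checks hold: the pot is upright at (549.8,189.7) with its floor at z≈5, the bar is level in the catch, and the jar, cutter, tin and turquoise pot have not moved. Handing in.

```bash
python3 -c "
from workcell import env
print(env.job_done())"
```

```text
the job is handed in; nothing more can be done
None
```

The pot stands mouth up in the bay with the bar down in its catch, but the job may still be judged failed: while tipping the pot, the gripper body briefly jammed against the raised bar or its hinge (about 76 N sideways at the wrist, above the 40 N body limit) before I backed off.

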